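Gauge the depth of a microscope stand's post socket

TASK

Find out how deep the blind post socket of the microscope stand base is: take the steel depth rod from the wooden tool block and slide it nose first into the socket, gently past the catch in the wall, until it is solidly home on the bottom, and leave it standing there. Then mark its exposed length on the stand's scale: bring the black sliding pointer down until its flat top is level with the top of the rod. Press firmly but not hard (no more than 25 N on the rod), and leave the other things where they are.

Things in the scene. Friction and masses are not known exactly. Their poses are not given: they have to be found in the camera images.
- rod_head (a point): Depth rod: straight steel rod, 120 mm long, about 60 g. The top 24 mm is a flat-topped round head, 20 mm diameter, with two dark grooves. This point is the head's centre, 12 mm below the rod's top; z up the rod. The rod starts upright, nose down, in one of the three holes of the tool block (which one varies), top 130 mm above the table; lift it out straight up by 45 mm. Grip it round the head.
- rod_top (a point): Centre of the flat top of the depth rod's head. With the rod home in the socket it lies 138 to 160 mm above the table.
- rod_tip (a point): Centre of the depth rod's nose end, 120 mm below its top. The shank is 12 mm in diameter and its lowest 4 mm tapers to a flat nose of 7 mm.
- tool_block: Fixed light wooden block, 55 mm (its x) by 175 mm (its y) by 50 mm high; origin at the centre of its underside. Three holes of 13.5 mm diameter, 40 mm deep, in a row along its y at -60, 0 and +60 mm, each with one upright tool.
- bore_mouth (a point): Centre of the mouth of the blind socket: a vertical bore of 15 mm diameter with a 2 mm chamfer, in the top of the 50 x 50 mm aluminium block, 70 mm above the table. Its depth is not known: 30 to 52 mm. 14 mm down, two sprung balls in the wall first stop the rod like a false bottom; passing them takes about 8 to 11 N, and they then drag on it with 3 to 5 N. A push of about 18 N takes it solidly home.
- stand: Fixed cream microscope stand base, plate 120 x 165 x 12 mm, carrying the socket block and the scale; origin at the underside, straight below the bore; z up. The scale column, an upright flat aluminium bar 30 mm (x) by 8 mm (y), stands 78 mm from the bore towards -y, top 188 mm above the table. Push on the rod with no more than 25 N.
- buffer (a joint): Light springy buffer button, 5 mm across, in the middle of the bottom of the socket: 0 untouched, 0.003 m pressed flush, when the rod meets the solid bottom (the socket's depth is that of the solid bottom). It pushes back with at most 0.5 N; the drag of the balls holds the rod down when it is let go.
- pointer_tab (a point): Middle of the flat top of the black sliding pointer's finger tab, 49 mm from the bore's axis towards the stand's -y. The tab, 16 mm wide (x), 32 mm long (y), 18 mm high, reaches from the column towards the bore and ends 35 mm from its axis. It slides straight up and down, stays where left (friction about 3 N) and can be pushed down on its top or pinched across x.
- pointer (a joint): Height of the pointer on the scale: 0 at its lowest (top 125 mm above the table), growing upwards, to 0.060 m. It starts above the height of the rod's top when that is home.
- driver: Bystander in the tool block: short screwdriver, fat black rounded handle of 26 mm diameter, top 107 mm above the table. Leave it there.
- scriber: Bystander in the tool block: slim aluminium scriber, no head, 12 mm thick and narrowing to 8 mm, 148 mm long, top 158 mm above the table. Leave it there.
- flux_bottle: Bystander: amber bottle with black cap, 38 mm diameter, 85 mm high.
- dish: Bystander: small steel dish, 72 mm diameter, 22 mm high.
- reel: Bystander: grey reel, 60 mm diameter, 38 mm high.
- heat_sink: Bystander: finned aluminium heat sink 50 x 40 x 26 mm.
- circuit_board: Bystander: green circuit board 90 x 70 mm with parts on it, 24 mm high.
Things that resemble listed ones, but are neither listed nor needed, are in the scene too. What is shaped like the part that bears rod_head but pink or purple is not meant.

How it is judged (in metres and radians):
On the way, in this order (a step that is already met when the one before it is completed fails the run):
1. the depth rod is solidly home on the bottom of the socket (value of joint buffer above 0.0018 m and horizontal distance between rod_tip and bore_mouth below 0.005 m and z of rod_tip in the frame of bore_mouth below -0.025 m), for 0.2 s.
2. the pointer's top is level with the rod's top, the rod still home (all of step 1 and z of rod_top in the frame of pointer_tab between -0.003 and 0.003 m), for 0.2 s.
At the end, for the whole second after the job is handed in: The depth rod stands nose down in the stand's socket (within 5 mm of its axis, within 0.12 rad of upright), solidly home on the bottom (buffer pressed at least 1.8 of its 3 mm), and the pointer rests with its top within 3 mm of the height of the rod's top (all of step 2 and angle between rod_top's own z axis and vertical below 0.12 rad and velocity of joint pointer between -0.005 and 0.005 m/s); the robot touches nothing.
It fails at once if the rod pressed on the stand with more than 45 N in all, the squeeze of the two balls (about 13 N) included (contact force between rod and stand above 45 N).
It fails at once if a bystander was moved more than 30 mm (distance of any of driver, scriber, flux_bottle, dish, reel, heat_sink, circuit_board from where it was at the start of the episode above 0.03 m).
It also fails if it takes over 64 s, if anything falls off the work surface, if the arm or the gripper's body presses on something with over 40 N, if the wrist force passes 120 N, or if a joint passes its speed limit or range.

ROBOT

A 6-joint arm with a two-finger parallel gripper is mounted at the origin on the work surface. World frame = base frame: x ahead of the robot, y to its left, z up, the work surface at z = 0. Lengths are in mm, angles in rad, forces in N, time in s.
With the tool pointing down it reaches from about 300 to 775 mm from the base axis. Payload 14.6 kg.
Tool frame: the origin (TCP) lies on the centre line of the jaws, within the pads' length; the fingertips stand 19 mm ahead of it and the grasp point (between the pads) is the TCP (bot.tip_reach is the distance from the TCP to the fingertips, in mm); y points along the fingers, x is the direction in which the jaws open and shut, and the axes are right-handed (so a half turn about y gives the same grasp; the last joint's range is limited). The gripper opens to 85 mm and grips with 20 to 120 N. Pads are 22 mm wide; open, the fingers measure 114 mm over their backs; the gripper's body (76 mm by 85 mm) begins 54 mm behind the grasp point. The pads swing forward as they close: fully open they stand 13 mm farther back than shut.
Start: joints at [-1.312, 0.3, 1.521, -0, 1.321, -0.067], TCP at [176.03, -521.059, 217.381] pointing down, gripper open.
Joint ranges: [-3.03, 3.03], [-0.79, 2.21], [0.23, 2.52], [-1.04, 4.18], [0, 3.07], [-2.55, 2.55]. Speed limits (rad/s): [2.22, 2.22, 2.57, 3.14, 3.14, 3.14].

INTERFACE

Orientations are given as a unit quaternion [w, x, y, z].
In Python, from rig import bot gives the robot as it stands. Calls block until the motion is done:
- bot.move_to(position, orientation): joint-space move of the TCP to a pose.
- bot.servo_line(position, attitude=None, speed=150, until_force=None): straight line of the TCP; attitude=None keeps the orientation; speed is the mean speed in mm/s. With until_force (N) it stops when the force on the tool has changed by that much, and returns True; else False.
- bot.move_joints(angles): joint-space move.
- bot.move_gripper(opening, grip_force=None): finger opening in mm; grip_force is the grip in N (None keeps the last); returns when the fingers have stopped.
- bot.dwell(seconds).
- bot.ik(position, orientation): joint angles nearest the present ones, or None.
- bot.read_state(): the state.
- bot.read_camera(name): name is "scene" or "top" or "wrist"; returns a dict with "image" (420x560x3 uint8, blue, green, red), "depth" (420x560 float32, mm along the optical axis (not along the pixel's ray), 0 where there is no reading), "fovy" (degrees; the focal length in pixels is half the picture's height over the tangent of half this angle, whatever the lens; pixels are square), "cx", "cy" (the principal point, pixels), "eye" and "attitude" of the camera in the world; the wrist camera has in their place "mount" (4x4, takes a point from camera to tool coordinates, whose origin is the TCP and whose axes are the tool frame's). Camera axes: x right, y down, z forward; pixel columns grow to the right and rows downward; lengths in mm; the calibration is good to about 2 mm. A picture is of the moment at which its call begins: read the wrist's pose just before it.
A pose or a line that the arm cannot do raises bot.MotionError and nothing moves.
- bot.finish_job(): hands the job in, once; it reports no verdict.
The state is a dict: "clock": time; "joint_positions": joint angles; "qvel": joint speeds; "effort": joint torques, N m; "ee_pos": TCP position; "tool_rot": TCP orientation; "ft_force": force on the tool from outside, world axes, zero at the start; "moment": the same for the moment, N m; "grip_width": finger opening in mm.
Only numpy, scipy, OpenCV 4.12 (cv2) and the standard library are available. Lean on these libraries where they do the work, as an engineer would, in place of code of your own. Each camera call takes 0.05 s, during which the arm holds its last target.

## Working session

There is one attempt and no reset: what is moved stays moved. The work goes in short steps, each a Python script; the robot and the scene stay as the last script left them, time stands still between calls to the robot, and variables do not carry over. Pictures are saved under pics/ and viewed, and the job is handed in when it is done.

```bash
mkdir -p pics; ls
python3 - <<'E'
from rig import bot
import cv2,numpy as np,pickle
for n in("scene","top"):
    c=bot.read_camera(n); cv2.imwrite(f"pics/{n}0.png",c["image"]); pickle.dump(c,open(f"{n}0.pkl","wb"))
    print(n,c["fovy"],c["cx"],c["cy"],c["eye"],c["attitude"],c.get("lens"),c.keys())
s=bot.read_state();print(s["clock"],s["ee_pos"],s["tool_rot"],s["ft_force"])
E
```

```text
pics
scene 44.14300415746687 283.5209692160702 208.0696439715181 [1092.23839478 -446.70797596  961.99863948] [-0.30534776  0.84590084  0.41186006 -0.14692105] None dict_keys(['image', 'depth', 'fovy', 'cx', 'cy', 'eye', 'attitude'])
top 49.33673448673843 271.48286107724107 217.74539372219309 [ 395.48770444   -1.37035269 1132.92393817] [-0.05837377  0.70735496 -0.70194754  0.05925463] None dict_keys(['image', 'depth', 'fovy', 'cx', 'cy', 'eye', 'attitude'])
0.1 [ 175.9663641  -520.85309348  216.87996823] [ 0.57470283 -0.57424516  0.41257099 -0.41200041] [ 1.20164504 -0.55709925 -0.1427956 ]
```

View pics/scene0.png

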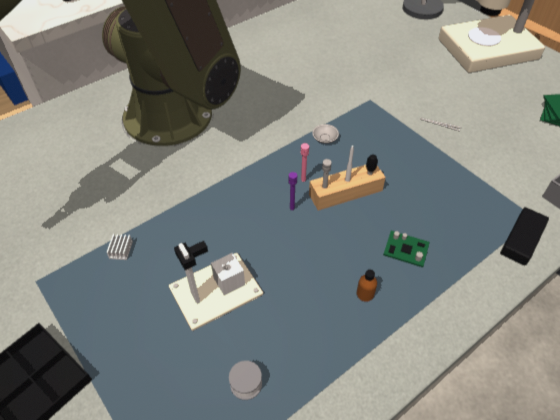

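View pics/top0.png

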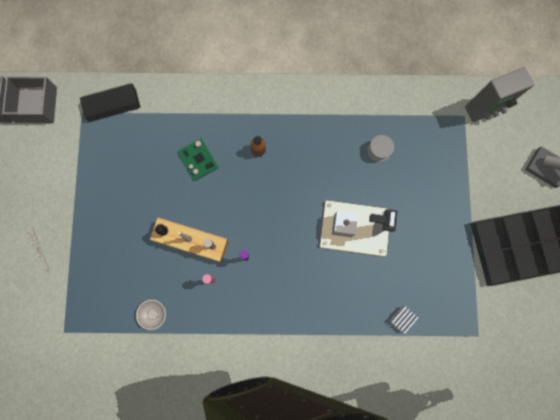

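```bash
cat > h.py <<'E'
import numpy as np,cv2,pickle
from scipy.spatial.transform import Rotation as R
def rot(q): return R.from_quat([q[1],q[2],q[3],q[0]]).as_matrix()
def wq(M):
    q=R.from_matrix(M).as_quat(); return [q[3],q[0],q[1],q[2]]
def pose(c,s=None):
    if "eye" in c: return rot(c["attitude"]),np.array(c["eye"])
    T=np.array(c["mount"]);A=rot(s["tool_rot"])
    return A@T[:3,:3],A@T[:3,3]+np.array(s["ee_pos"])
def ray(c,u,v):
    f=c["image"].shape[0]/2/np.tan(np.radians(c["fovy"])/2)
    return np.array([(u-c["cx"])/f,(v-c["cy"])/f,1])
def at_z(c,u,v,z,s=None):
    M,e=pose(c,s);d=M@ray(c,u,v);return e+d*(z-e[2])/d[2]
def at_d(c,u,v,s=None):
    M,e=pose(c,s);return e+M@ray(c,u,v)*c["depth"][int(round(v)),int(round(u))]
def proj(c,p,s=None):
    M,e=pose(c,s);q=M.T@(np.array(p)-e);f=c["image"].shape[0]/2/np.tan(np.radians(c["fovy"])/2)
    return f*q[0]/q[2]+c["cx"],f*q[1]/q[2]+c["cy"]
def cloud(c,s=None):
    M,e=pose(c,s);h,w=c["depth"].shape;v,u=np.mgrid[:h,:w]
    f=h/2/np.tan(np.radians(c["fovy"])/2);d=c["depth"]
    P=np.stack([(u-c["cx"])/f*d,(v-c["cy"])/f*d,d],-1);return P@M.T+e
def crop(im,x0,x1,y0,y1,k,name): cv2.imwrite(name,cv2.resize(im[y0:y1,x0:x1],None,fx=k,fy=k,interpolation=cv2.INTER_CUBIC))
E
python3 - <<'E'
from h import *
t=pickle.load(open("top0.pkl","rb"));s=pickle.load(open("scene0.pkl","rb"))
a=cv2.resize(t["image"][200:300,140:260],(480,400),interpolation=2);b=cv2.resize(t["image"][190:265,310:400],(480,400),interpolation=2)
cv2.imwrite("pics/tc.png",np.vstack([a,b])[:, :]) if 0 else None
crop(t["image"],140,260,200,300,6,"pics/tc1.png");crop(t["image"],310,410,190,265,7,"pics/tc2.png")
crop(s["image"],280,400,130,220,6,"pics/sc1.png");crop(s["image"],160,270,230,330,6,"pics/sc2.png")
for u,v in[(100,200),(300,300),(440,130),(270,200),(440,320),(90,320)]:
    print(u,v,at_d(t,u,v).round(1))
for u,v in[(100,350),(250,240),(450,200),(350,130)]: print('s',u,v,at_d(s,u,v).round(1))
E
```

```text
100 200 [628.4 432.4  -2. ]
300 300 [383.  -73.3  -2.3]
440 130 [ 819.3 -436.9    3.2]
270 200 [630.5   2.    4.4]
440 320 [ 338.  -411.3    2.6]
90 320 [331.8 433.9   3.3]
s 100 350 [ 530.4 -460.     0. ]
s 250 240 [497.  -73.2   2.9]
s 450 200 [698.6 383.3   0.7]
s 350 130 [362.1 362.8   1.6]
```

View pics/tc1.png

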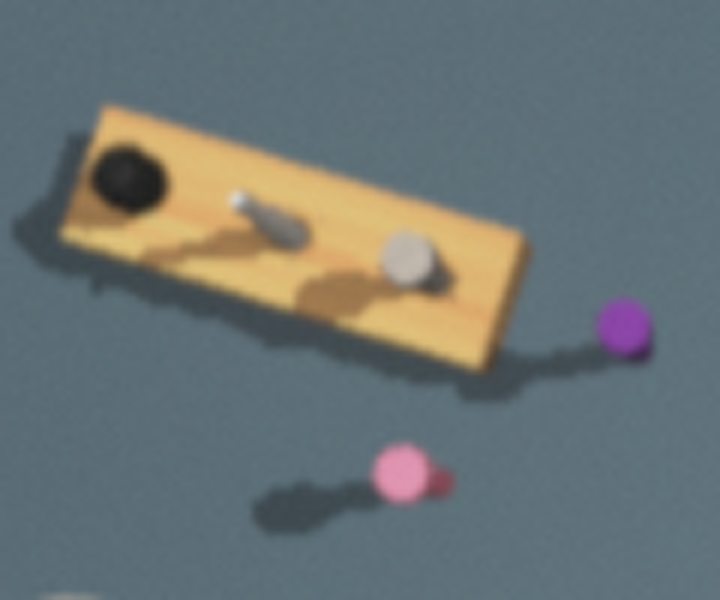

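View pics/tc2.png

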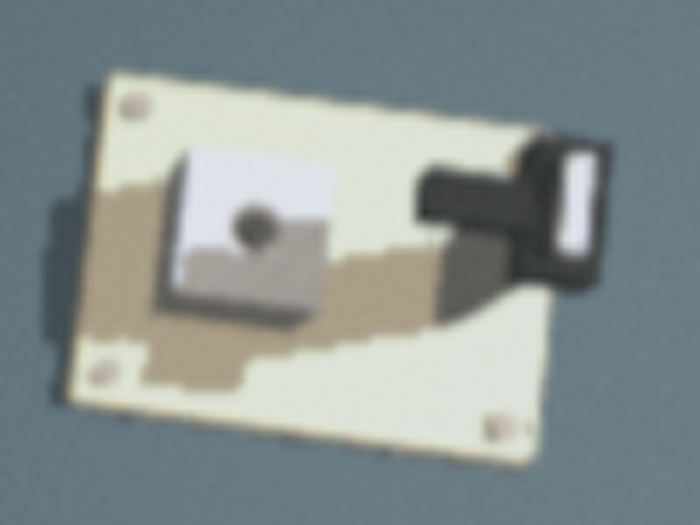

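View pics/sc1.png

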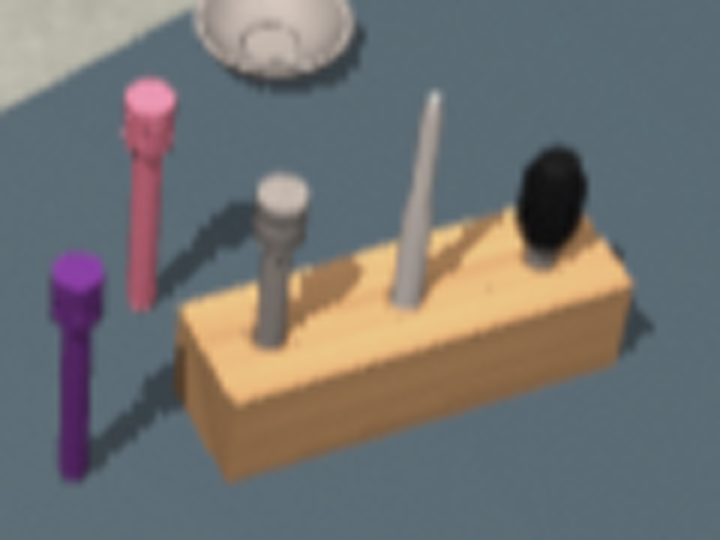

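View pics/sc2.png

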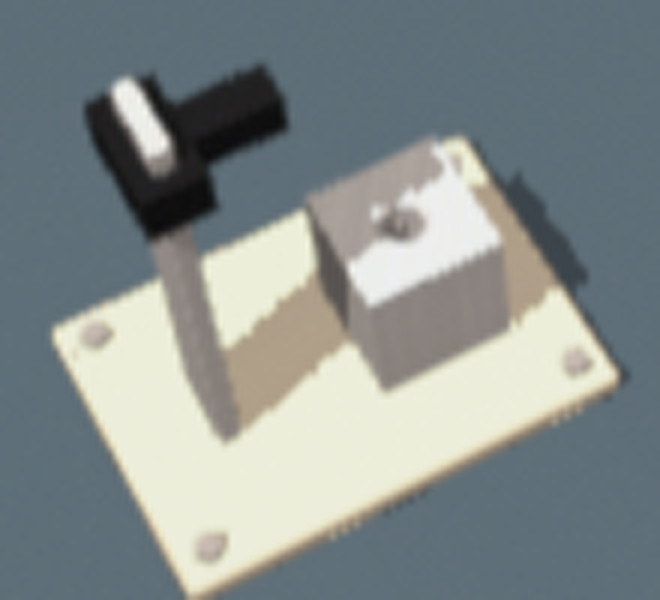

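Run:
```python
from h import *
t=pickle.load(open("top0.pkl","rb"));s=pickle.load(open("scene0.pkl","rb"))
def g(c,x,y,x0,y0,k,z): return at_z(c,(x+.5)/k-.5+x0,(y+.5)/k-.5+y0,z).round(1)
print('rod',g(t,408,260,140,200,6,130),g(s,283,195,280,130,6,130))
print('bore',g(t,257,228,310,190,7,70),g(s,403,222,160,230,6,70))
print('block top corners')
for p in[(190,150),(333,160),(325,318),(175,300)]: print(g(t,*p,310,190,7,70))
print('plate')
for p in[(113,73),(75,402),(533,462)]: print(g(t,*p,310,190,7,12))
P=cloud(t)
for (x,y) in[(440,200),(470,205),(500,210),(575,200),(408,260)]: 
    print('tab',P[int(y/7+190),int(x/7+310)].round(1))
P=cloud(s)
for (x,y) in[(265,85),(240,100),(215,115)]: print('tab s',P[int(y/6+230),int(x/6+160)].round(1))
print('scriber tip',g(t,237,200,140,200,6,158),'driver',g(t,130,180,140,200,6,100))
print('purple',g(t,625,325,140,200,6,120),'pink',g(t,402,472,140,200,6,120))
print('tbl corners',[g(t,*p,140,200,6,50) for p in[(108,103),(525,235),(485,370),(60,238)]])
```

```text
rod [506.7 138.4 130. ] [506.3 140.2 130. ]
bore [ 565.1 -178.2   70. ] [ 563.9 -176.    70. ]
block top corners
[ 591.5 -156.1   70. ]
[ 588.5 -204.3   70. ]
[ 534.7 -200.4   70. ]
[ 540.4 -150.2   70. ]
plate
[ 630.  -137.4   12. ]
[ 511.9 -122.7   12. ]
[ 492. -283.   12.]
tab [ 557.5 -215.4  175.8]
tab [ 555.3 -225.7  176.8]
tab [ 553.2 -234.2  176.4]
tab [ 555.4 -254.   190.1]
tab [ 562.5 -241.3   12.4]
tab s [ 560.  -213.8  177.3]
tab s [ 559.8 -222.3  178.1]
tab s [ 560.8 -233.6  179.4]
scriber tip [524.8 196.4 158. ] driver [539.8 249.1 100. ]
purple [484.4  58.9 120. ] pink [429.9 139.6 120. ]
tbl corners [array([577.8, 271.5,  50. ]), array([526. , 103.4,  50. ]), array([472.3, 117.9,  50. ]), array([523.3, 287.9,  50. ])]
```

```bash
cat >> h.py <<'E'
def down(xd):
    x=np.array([xd[0],xd[1],0.]);x/=np.linalg.norm(x);y=np.array([0,0,-1.]);return wq(np.column_stack([x,y,np.cross(x,y)]))
BX=np.array([.956,-.295]);SX=np.array([.9923,-.124]);SY=np.array([.124,.9923])
E
python3 - <<'E'
from h import *
from rig import bot
s=bot.read_state();print(rot(s["tool_rot"]).round(2),bot.tip_reach)
best=None
for nm,sg in(("+",1),("-",-1)):
    print(nm,bot.ik([506.5,139.3,250],down(sg*BX)),bot.ik([564.5,-177.,250],down(sg*SX)),bot.ik([558,-226,150],down(sg*SX)))
E
```

```text
[[ 0.32 -0.    0.95]
 [-0.95  0.    0.32]
 [-0.   -1.    0.  ]] 19.0
+ [ 1.98659028e-01  2.20583283e-01  1.54425343e+00 -4.44089210e-16
  1.37675594e+00  4.97966308e-01] [-3.65748594e-01  3.72014244e-01  1.34962820e+00 -4.44089210e-16
  1.41995021e+00 -2.41430809e-01] [-4.45656506e-01  4.74080679e-01  1.44191984e+00 -4.44089210e-16
  1.22559213e+00 -3.21338721e-01]
- None None None
```

Run:
```python
from h import *
from rig import bot
bot.move_to([506.5,139.3,270],down(BX)); bot.move_gripper(45,60)
s=bot.read_state();c=bot.read_camera("wrist");print(s["clock"],s["ee_pos"].round(1) if hasattr(s["ee_pos"],"round") else s["ee_pos"],s["grip_width"],c["fovy"],c["cx"],c["cy"],np.round(c["mount"],3))
cv2.imwrite("pics/w1.png",c["image"]);pickle.dump((c,s),open("w1.pkl","wb"))
print(proj(c,[506.5,139.3,130],s))
```

```text
3.1917 [506.5 139.2 270. ] 44.85417221960299 60.28629808826805 281.26339078146276 209.00881566629775 [[ 1.0000e+00  1.0000e-03  0.0000e+00  1.6700e-01]
 [ 0.0000e+00 -2.9700e-01  9.5500e-01 -1.5614e+02]
 [ 1.0000e-03 -9.5500e-01 -2.9700e-01  7.5757e+01]
 [ 0.0000e+00  0.0000e+00  0.0000e+00  1.0000e+00]]
(np.float64(280.942279124108), np.float64(190.43543277001194))
```

View pics/w1.png

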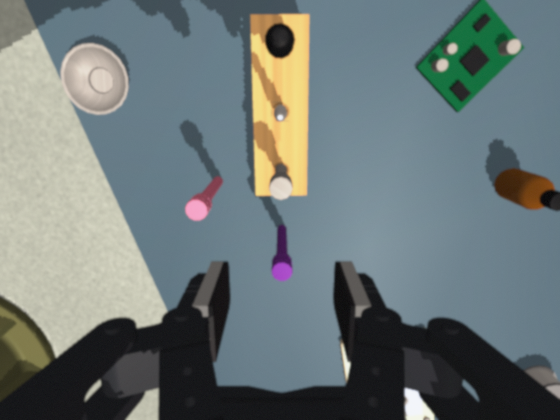

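Run:
```python
from h import *
c,s=pickle.load(open("w1.pkl","rb"))
crop(c["image"],230,330,140,210,8,"pics/w1c.png")
```

```text
(no output)
```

View pics/w1c.png

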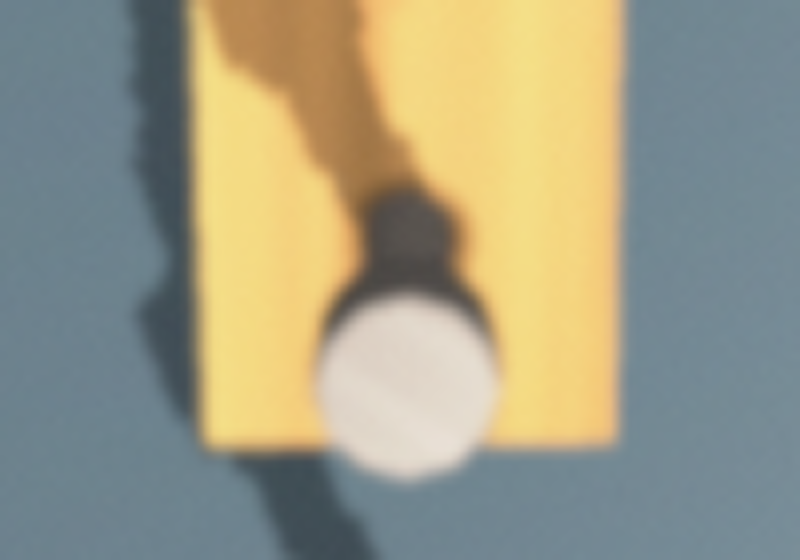

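Run:
```python
from h import *
from rig import bot
c,s=pickle.load(open("w1.pkl","rb"))
p=at_z(c,280.6,187.9,130,s);print(p)
q=down(BX)
x,y=p[0],p[1]
# compromise between wrist and fixed cams
x=(x+506.5)/2;y=(y+139.3)/2;print(x,y)
bot.servo_line([x,y,124],q,speed=120,until_force=12)
s=bot.read_state();print(s["clock"],s["ee_pos"],s["ft_force"])
bot.move_gripper(10,60)
s=bot.read_state();print(s["clock"],s["ee_pos"],s["ft_force"],s["grip_width"])
```

```text
[506.87183498 141.48863854 130.        ]
506.68591749029565 140.3943192700828
4.6083 [507.00477744 140.45761469 124.66354031] [ 0.24821056 -0.13008188 -1.00780845]
5.0417 [506.69657675 140.40501717 124.07293175] [ 0.58945647  0.11455213 -0.09418064] 9.817230309560694
```

Run:
```python
from h import *
from rig import bot
s=bot.read_state();c=bot.read_camera("wrist");cv2.imwrite("pics/w2.png",c["image"])
t=bot.read_camera("scene");crop(t["image"],260,400,90,210,5,"pics/s2.png")
```

```text
(no output)
```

View pics/w2.png

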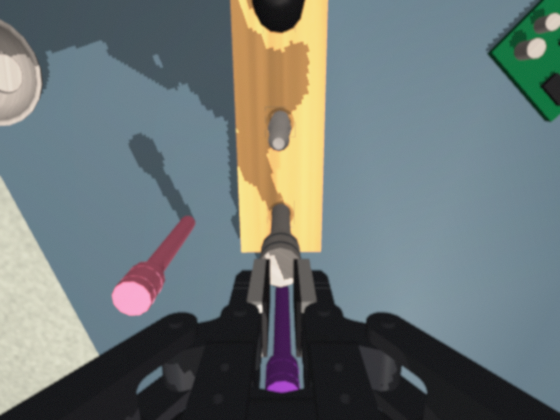

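View pics/s2.png

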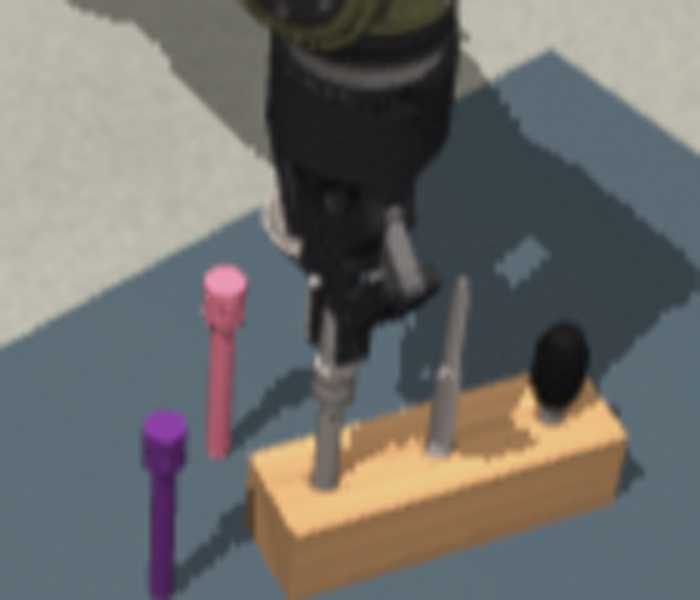

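Run:
```python
from h import *
from rig import bot
s=bot.read_state();c=bot.read_camera("wrist");t=bot.read_camera("scene")
for z in(124,105,130): 
    u=proj(t,[506.7,140.4,z]);print(z,u,((u[0]-260)*5,(u[1]-90)*5),proj(c,[506.7,140.4,z],s))
for p in[(350,350),(345,335),(327,340),(325,372),(330,390),(350,320)]: print('s',p,at_d(t,p[0]/5+260,p[1]/5+90).round(1))
for p in[(281,262),(262,290),(306,290),(280,240),(262,268),(281,250)]: print('w',p,at_d(c,*p,s).round(1))
crop(c["image"],220,340,220,310,6,"pics/w2c.png")
```

```text
124 (np.float64(326.7343112246603), np.float64(164.00943352262695)) (np.float64(333.6715561233015), np.float64(370.0471676131348)) (np.float64(280.7790057512355), np.float64(263.68447623231293))
105 (np.float64(326.1760937381454), np.float64(169.84712229620837)) (np.float64(330.8804686907271), np.float64(399.2356114810418)) (np.float64(280.82704597931365), np.float64(247.69957669177157))
130 (np.float64(326.91350206141306), np.float64(162.1355038065036)) (np.float64(334.5675103070653), np.float64(360.67751903251803)) (np.float64(280.7616518160118), np.float64(269.4588224892045))
s (350, 350) [521.9 134.1 152.7]
s (345, 335) [525.7 126.2 169.7]
s (327, 340) [516.3 124.9 160.1]
s (325, 372) [515.7 126.  139. ]
s (330, 390) [511.5 134.4 118.8]
s (350, 320) [535.8 118.1 191.4]
w (281, 262) [507.9 144.  130. ]
w (262, 290) [503.5 152.5 166.9]
w (306, 290) [518.5 148.5 168. ]
w (280, 240) [509.5 150.9 121. ]
w (262, 268) [502.8 152.9 150.2]
w (281, 250) [509.6 149.3 129.3]
```

View pics/w2c.png

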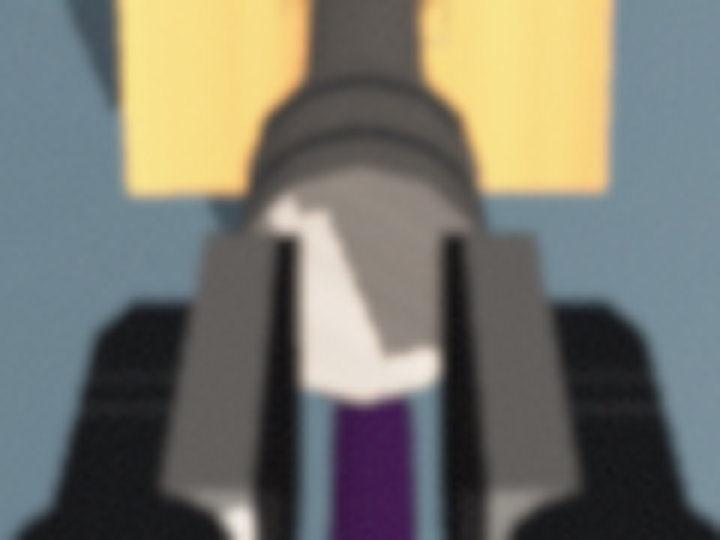

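Run:
```python
from h import *
from rig import bot
q=down(BX)
r=bot.servo_line([506.7,140.4,100],q,speed=15,until_force=4)
s=bot.read_state();print(r,s["clock"],s["ee_pos"],s["ft_force"],s["grip_width"])
```

```text
True 5.9833 [506.92525996 140.46743165 116.3425287 ] [0.20685558 0.04166689 4.13988735] 10.062042971165349
```

Run:
```python
from h import *
from rig import bot
q=down(BX);x,y=506.7,140.4
bot.servo_line([x,y,130],q,speed=100)
bot.move_gripper(45,60)
r=bot.servo_line([x,y,93],q,speed=80,until_force=8);print(r)
bot.move_gripper(10,60)
s=bot.read_state();print(s["clock"],s["ee_pos"],s["ft_force"],s["grip_width"])
c=bot.read_camera("wrist");cv2.imwrite("pics/w3.png",c["image"])
```

```text
False
7.675 [507.02984015 140.51863842  93.65578903] [-0.57301016 -0.36798754  5.18848162] 18.00798640444915
```

View pics/w3.png

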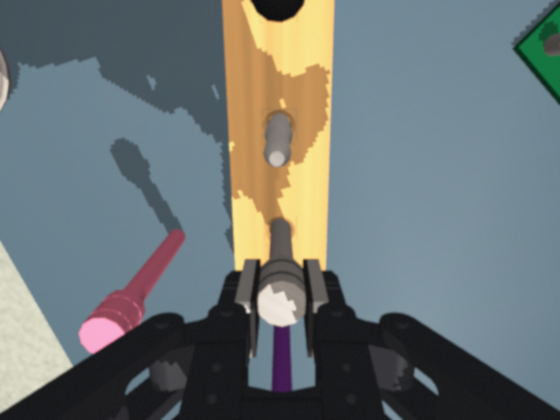

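Run:
```python
from h import *
from rig import bot
q=down(BX);x,y=506.7,140.4
bot.servo_line([x,y,240],q,speed=150)
s=bot.read_state();print(s["clock"],s["ft_force"],s["grip_width"])
bot.move_to([564.5,-177.0,240],down(SX))
s=bot.read_state();c=bot.read_camera("wrist");print(s["clock"],s["ee_pos"],s["ft_force"],s["grip_width"])
cv2.imwrite("pics/w4.png",c["image"]);pickle.dump((c,s),open("w4.pkl","wb"))
crop(c["image"],230,340,150,240,7,"pics/w4c.png")
t=bot.read_camera("scene");crop(t["image"],160,300,180,330,4,"pics/s4.png");pickle.dump(t,open("s4.pkl","wb"))
print(proj(c,[564.5,-177,70],s),proj(c,[564.5,-177,240-83.7],s))
```

```text
8.8583 [-0.63147841 -0.22424601 -1.44044016] 17.95096969163989
10.0833 [ 564.62843775 -176.02053813  239.90610213] [-0.18757248 -0.50446626 -0.13570291] 17.876454766804407
(np.float64(281.0564855861403), np.float64(183.51796983499392)) (np.float64(280.9592393590769), np.float64(211.97234273611386))
```

View pics/w4.png

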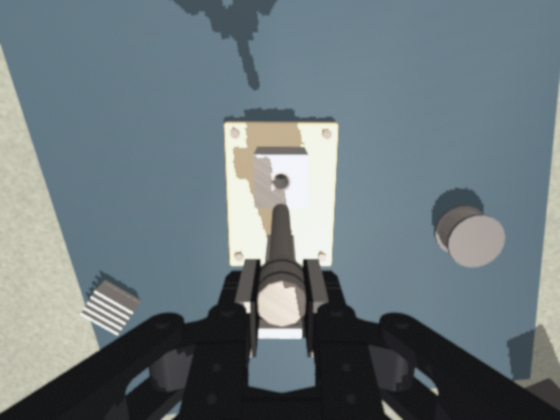

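View pics/w4c.png

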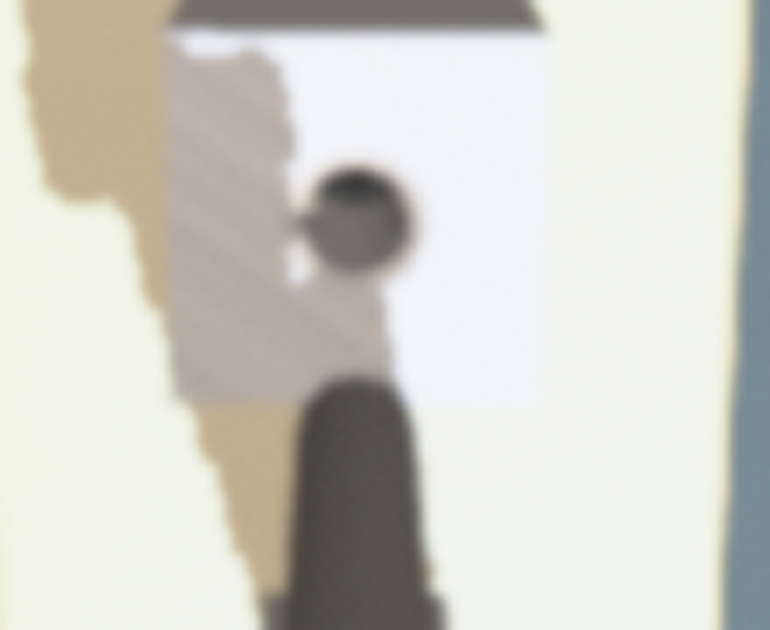

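View pics/s4.png

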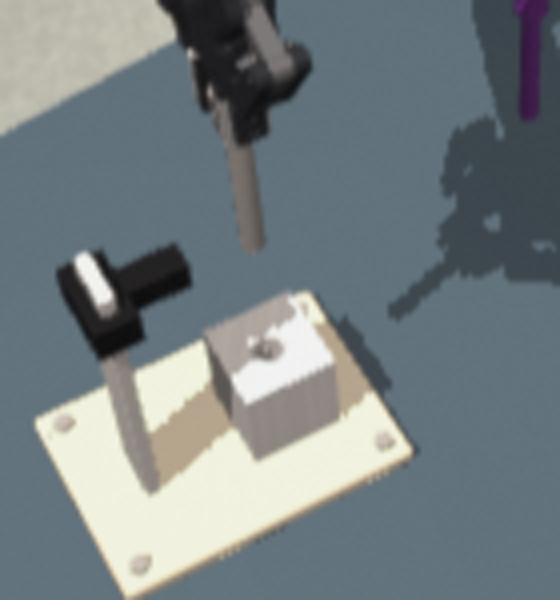

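Run:
```python
from h import *
c,s=pickle.load(open("w4.pkl","rb"))
print(at_z(c,280.9,181.3,70,s))
# predicted outline row of shank's far edge at taper start
e=np.array(s["ee_pos"]);print(proj(c,e+[SY[0]*6,SY[1]*6,-79.7],s))
t=pickle.load(open("s4.pkl","rb"))
u=(255+.5)/4-.5+160;v=(249+.5)/4-.5+180;print('scene nose obs',u,v,'pred',proj(t,e+[0,0,-83.7]), 'bore obs',(267.5)/4-.5+160,(346.5)/4-.5+180,'pred',proj(t,[564.9,-177,70]))
M=rot(s["tool_rot"]);print(M[:,0],M[:,1])
```

```text
[ 564.61322366 -174.902096     70.        ]
(np.float64(280.9782871592905), np.float64(203.9339184482358))
scene nose obs 223.375 241.875 pred (np.float64(223.29247674806513), np.float64(242.07436291118842)) bore obs 226.375 266.125 pred (np.float64(226.62464611827676), np.float64(267.1819980937047))
[ 9.92363471e-01 -1.23347897e-01 -1.93591130e-04] [-1.63731830e-04  2.52210488e-04 -9.99999955e-01]
```

Run:
```python
from h import *
from rig import bot
q=down(SX);x,y=564.5,-176.0
bot.servo_line([x,y,160],q,speed=100)
bot.dwell(.2);s=bot.read_state();print(s["clock"],s["ee_pos"],s["ft_force"])
r=bot.servo_line([x,y,132],q,speed=15,until_force=5)
s=bot.read_state();print(r,s["clock"],s["ee_pos"],s["ft_force"],s["moment"],s["grip_width"])
```

```text
11.3333 [ 564.66946834 -176.04695496  160.53306213] [-0.73480162  0.14168163 -0.3055839 ]
True 12.75 [ 564.51505053 -175.98929331  136.12265216] [-1.15082297 -0.18872261  2.46098508] [ 0.03319935 -0.02923182 -0.00275138] 18.2174777827718
```

Run:
```python
from h import *
from rig import bot
q=down(SX);x,y=564.5,-176.0
s0=bot.read_state()
r=bot.servo_line([x,y,98],q,speed=12,until_force=16)
s=bot.read_state();print(r,s["clock"],s["ee_pos"],s["ft_force"],s["moment"],s["grip_width"])
bot.dwell(.3);s=bot.read_state();print(s["clock"],s["ee_pos"],s["ft_force"],s["grip_width"])
```

```text
True 14.7083 [ 564.94553047 -176.1376782   111.75726672] [-0.7102822   0.32656285  7.31048331] [0.16245938 0.32664929 0.00723573] 18.142477661765227
15.0083 [ 564.92899094 -176.10121232  111.78216768] [-0.70008219  0.80941828  5.50352499] 18.229742523834243
```

Run:
```python
from h import *
from rig import bot
q=down(SX);x,y=564.5,-176.0
bot.servo_line([x,y,111.8],q,speed=20)
bot.move_gripper(45,60)
bot.servo_line([x,y,155],q,speed=120)
bot.move_gripper(10,60);bot.dwell(.2)
s=bot.read_state();print(s["clock"],s["ee_pos"],s["ft_force"],s["grip_width"])
r=bot.servo_line([x,y,120],q,speed=15,until_force=4)
s=bot.read_state();print(r,s["clock"],s["ee_pos"],s["ft_force"])
r=bot.servo_line([x,y,120],q,speed=12,until_force=13)
s=bot.read_state();print(r,s["clock"],s["ee_pos"],s["ft_force"])
bot.dwell(.3);s=bot.read_state();print(s["ee_pos"],s["ft_force"])
c=bot.read_camera("wrist");cv2.imwrite("pics/w5.png",c["image"])
t=bot.read_camera("scene");crop(t["image"],160,300,180,330,4,"pics/s5.png")
```

```text
16.775 [ 564.48427651 -175.9977852   154.94903437] [ 0.60613516 -0.47541109 -0.33879983] 10.186416661087275
True 18.1417 [ 564.63847182 -176.01945549  134.56998881] [-0.45385814  0.34230823  4.33797815]
True 18.5417 [ 565.427664   -176.31667949  134.56008415] [0.01679163 0.08849744 5.84654456]
[ 565.38660777 -176.28629432  134.53186025] [-0.11864859 -0.16943976  6.39218272]
```

View pics/s5.png

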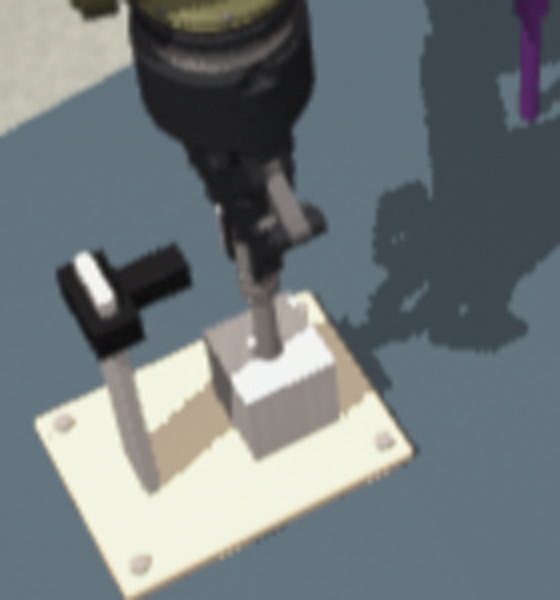

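View pics/w5.png

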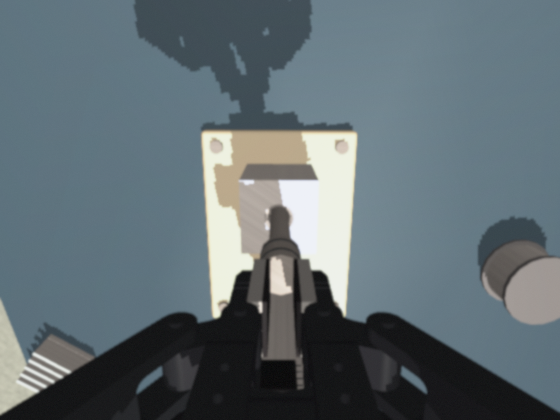

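Run:
```python
from h import *
from rig import bot
q=down(SX);x,y=564.5,-176.0
bot.servo_line([x,y,146],q,speed=80)
bot.move_gripper(0,60);bot.dwell(.2)
r=bot.servo_line([x,y,120],q,speed=15,until_force=4)
s=bot.read_state();z0=s["ee_pos"][2];print(r,s["clock"],s["ee_pos"],s["ft_force"],s["grip_width"])
bot.servo_line([x,y,195],q,speed=150)
tx,ty=np.array([x,y])-47*SY
bot.servo_line([tx,ty,195],q,speed=100)
bot.dwell(.1);s=bot.read_state();print(s["clock"],s["ee_pos"])
r=bot.servo_line([tx,ty,150],q,speed=25,until_force=2)
s=bot.read_state();print('touch',r,s["clock"],s["ee_pos"],s["ft_force"])
open("z0","w").write(str(z0))
c=bot.read_camera("scene");crop(c["image"],160,300,180,330,4,"pics/s6.png")
```

```text
True 20.6167 [ 564.63107567 -176.03446446  134.2424328 ] [0.78866446 0.46994697 4.44011414] 0.07106788991992341
21.8917 [ 558.73285032 -222.23080655  194.96724255]
touch True 23.125 [ 558.45289193 -222.51276494  160.93238564] [-0.28641408  0.75351445 -0.15419349]
```

View pics/s6.png

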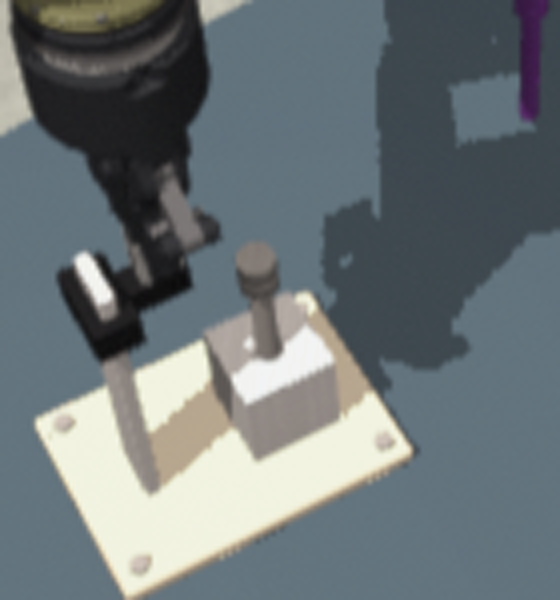

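Run:
```python
from h import *
from rig import bot
q=down(SX);z0=float(open("z0").read())
tx,ty=np.array([564.5,-176.0])-47*SY
r=bot.servo_line([tx,ty,z0],q,speed=25,until_force=20)
bot.dwell(.4);s=bot.read_state();print(r,s["clock"],s["ee_pos"],z0,s["ft_force"],s["grip_width"])
c=bot.read_camera("scene");crop(c["image"],160,300,180,330,4,"pics/s7.png")
```

```text
False 24.8 [ 558.68954164 -222.65518699  134.26828092] 134.2424328047912 [-0.47928918 -1.24413959  0.38132903] 0.07149276727335144
```

View pics/s7.png

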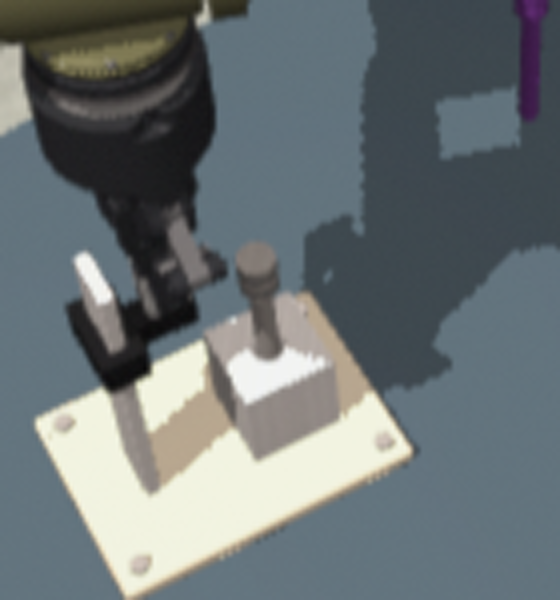

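Run:
```python
from h import *
from rig import bot
q=down(SX);x,y=np.array([564.5,-176.0])-47*SY
bot.servo_line([x,y,142],q,speed=60);bot.dwell(.3)
r=bot.servo_line([x,y,134.2],q,speed=5,until_force=2)
s=bot.read_state();print('retouch',r,s["clock"],s["ee_pos"],s["ft_force"])
bot.servo_line([x,y,230],q,speed=150)
bot.move_to([480,-60,330],q);bot.dwell(.2)
t=bot.read_camera("top");c=bot.read_camera("scene")
crop(c["image"],160,300,180,330,4,"pics/s8.png");crop(t["image"],310,410,190,265,7,"pics/t8.png")
for k in(t,c):
    P=cloud(k).reshape(-1,3);d=P[:,:2]-[564.5,-176.]
    a=d@SX;b=d@SY
    m=(np.abs(a)<6)&(b<-38)&(b>-62)&(P[:,2]>120);print('tab z',np.median(P[m,2]),m.sum())
    m=(np.hypot(a,b)<8)&(P[:,2]>135);print('rod z',np.median(P[m,2]),m.sum())
print(bot.read_state()["clock"])
```

```text
retouch False 27.1417 [ 558.69977201 -222.64080144  134.25343157] [-1.07626428  0.08152644 -0.03362682]
tab z 149.16290618166641 16
rod z nan 0
tab z 148.4623741106126 72
rod z 148.93175387551162 49
29.075
  return _methods._mean(a, axis=axis, dtype=dtype,
  ret = ret.dtype.type(ret / rcount)
```

View pics/s8.png

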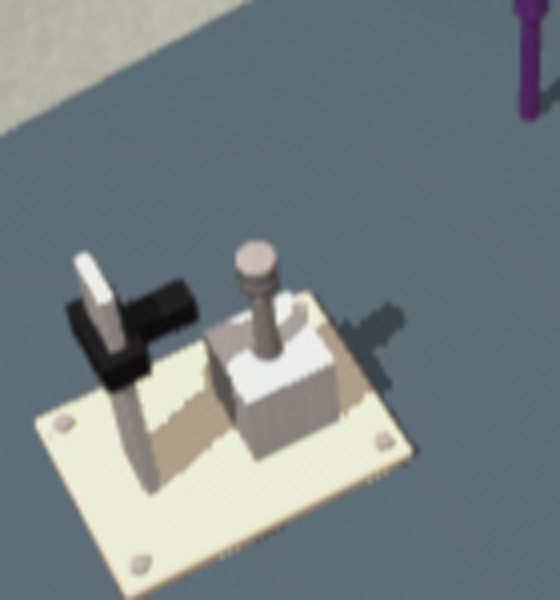

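View pics/t8.png

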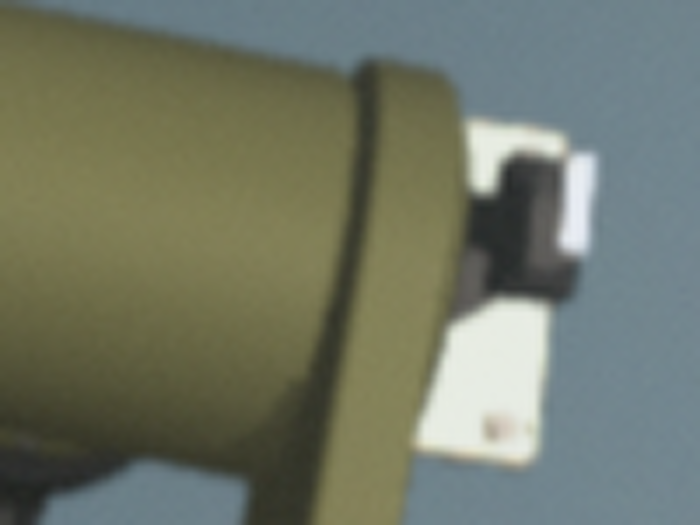

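```bash
python3 -c "
from rig import bot
bot.finish_job()"
```

```text
the job is handed in; nothing more can be done
```

The depth rod stands home in the stand's socket and the pointer is set level with its top. I handed the job in at about 29 s. The socket is about 42 mm deep, with the rod's top about 148 mm above the table.

- **Rod:** I took the steel rod from the tool block and ignored the pink and purple look-alikes. It went past the catch on a force-limited push of about 16 N. After letting go, I pressed on its top with about 17 N and it did not move.
- **Pointer:** I touched the rod's top with the shut fingers, then pushed the tab down to that same finger height, matching within 0.03 mm.

**Last checks:**
- The scene camera's depth puts the tab's top at 148.5 mm and the rod's top at 148.9 mm, well inside the 3 mm tolerance.
- A second touch on the tab felt no contact at that height, so the tab may sit a fraction lower; the camera puts it about 0.5 mm below the rod's top.
- The top camera's view of the rod was blocked by the arm, so it only confirmed the tab, at 149.2 mm.
- I did not check the bystanders in detail.

**Disagreements with the brief:**
- The fingertips were about 14 mm behind the reported TCP instead of 19 mm ahead of it. My first grasp therefore closed above the rod without moving it, and I corrected by touch.
- The catch was first felt at about 17 to 18 mm by my reckoning, against the stated 14 mm.

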